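# Let the mould insert down on the bench rack winch

## Task

Let the steel mould insert down onto the two flat bars under it with the hand winch. Throw the red pawl lever over, away from the robot, as far as it goes; wind the crank up a few degrees, just enough to take the load off the pawl so that it springs clear of the ratchet wheel; then keep hold of the crank handle and let it turn back slowly under the load, no faster than about a third of a turn per second, over the top and on until the insert sits on the bars without a bump and the empty fork beneath it has come to rest on its stop. Feel for that stop and do not force the crank against it, leave the pawl lever thrown over and the handle let go, and do not disturb the other things on the desk.

Things in the scene. Friction and masses are not known exactly. Their poses are not given: they have to be found in the camera images.
- winch: Blue bench rack winch, bolted down. Origin on the desk top, straight below the middle of the circle that the crank handle describes. z up, y along the crank axis from the winch out to the handle's free end, x away from the robot. Base plate 270 (x) x 350 (y) x 12 mm, y -400 to -50 mm. Housing 120 mm wide (x), cheek plate 148 mm, y -180 to -114 mm, top 243 mm above the desk.
- hub (a point): Point on the crank axis (parallel to the winch's y axis) in the plane of the handle's middle, 170 mm above the winch's origin. On this axis sit the ratchet wheel, 92 mm across with 12 teeth, at y = -105 mm in the winch's frame, and the crank arm, y = -83 to -73 mm.
- handle (a point): Middle of the black crank handle, a sleeve 24 mm thick, parallel to the crank axis, free to spin on its pin; it reaches 70 mm from here to the crank arm, 45 mm outwards. Radius about the hub 75 mm. Starts level with the hub on the robot's side. The load pulls it up, over the top and away from the robot with 5 to 10 N (empty fork 2 to 4 N). At the stop, do not press on with over 15 N.
- crank (a joint): Crank angle in rad. About 0 at the start (up to 0.05 below); positive = wound up, the fork rises; negative = let down. 1 rad moves the fork 18 mm. With the pawl lever thrown, the pawl comes clear after 0.08 to 0.15 rad of winding up. Letting down to the stop takes 1.5 to 3.5 rad from the start.
- pawl_lever (a joint): Red pawl lever, rad: 0 = hold (leans 0.3 rad to the robot), 0.6 = release (leans 0.3 rad away, at its end stop). Pivot parallel to the winch's y through the winch's point (62, -105, 222) mm. Moves with about 5 N at the tip, stays where left. It acts on the pawl through a spring: thrown over, it only urges the pawl out, and the load keeps the pawl in the ratchet wheel until it is relieved.
- lever_tip (a point): Middle of the red thumb piece of the pawl lever, 12 mm (x) x 22 mm (y) x 26 mm, 64 mm from its pivot, about 283 mm above the desk. It is free above and on the robot's side.
- pawl_nose (a point): Lower edge of the brass pawl's nose. In the ratchet wheel it lies 32 to 37 mm above the crank axis, sprung clear about 55 mm (the teeth reach 46 mm).
- fork: Steel fork on its vertical rack, moved straight up and down by the crank. Origin above the winch's origin, level with the top of its two tines (10 mm thick, between the bars, y -365 to -210 mm in the winch's frame). It starts 64 to 87 mm above the desk. Down, its heel rests on a stop screw whose setting differs each time: the origin is then 24 to 36 mm above the desk.
- insert: The steel mould insert, about 2.6 kg, 150 x 90 x 38 mm with two copper-coloured cores, lying loose on the fork. Its origin is the centre of its underside; on the bars this is 42 mm above the winch's origin, at y = -290 mm in the winch's frame.
- oiler: Copper oil can standing on the winch's base plate, 44 mm across, 85 mm high. Leave alone.
- spare_bar: Spare steel bar standing on edge on the winch's base plate, 12 x 120 x 30 mm. Leave alone.
- fan: Ivory desk fan, 170 mm high. Leave alone.
- mouse: Black computer mouse. Leave alone.
- mug: Blue mug, 80 mm across, 95 mm high. Leave alone.
- caliper: Steel caliper, 235 mm long, lying on the desk. Leave alone.
- screwdriver: Yellow screwdriver, 200 mm long, lying on the desk. Leave alone.
- bars (a point): Middle between the two flat steel bars (parallels) standing on the base plate, level with their tops, at (0, -290, 42) mm in the winch's frame: bars 12 mm thick, 150 mm long (along the winch's y), 57 mm to either side of this point.

How it is judged:
By the outcome, as a careful person would: the job done as asked, in the order asked, and still so for the second after the job is handed in, with the robot touching nothing.
It also fails if it takes over 72 s, if anything falls off the work surface, if the arm or the gripper's body presses on something with over 40 N, if the wrist force passes 120 N, or if a joint passes its speed limit or range.

## Robot

A 6-joint arm with a two-finger parallel gripper is mounted at the origin on the work surface. World frame = base frame: x ahead of the robot, y to its left, z up, the work surface at z = 0. Lengths are in m, angles in degrees, forces in N, time in s.
With the tool pointing down it reaches from about 0.3 to 0.875 m from the base axis. Payload 4.2 kg.
Tool frame: the origin (TCP) lies at the very end of the fingers, on their centre line; the grasp point (between the pads) lies 19 mm behind it; z points along the fingers, y is the direction in which the jaws open and shut (so a half turn about z gives the same grasp; the last joint's range is limited). The gripper opens to 85 mm and grips with 20 to 120 N. Pads are 22 mm wide; open, the fingers measure 114 mm over their backs; the gripper's body (76 mm by 85 mm) begins 54 mm behind the grasp point. The pads swing forward as they close: fully open they stand 13 mm farther back than shut.
Start: joints at [73.396, 18.312, 89.639, -0, 72.044, -1.146], TCP at [0.153, 0.554, 0.231] pointing down, gripper open.
Joint ranges: [-177.97, 177.97], [-48.28, 115.42], [12.27, 149.76], [-77.06, 257.06], [2.81, 150.46], [-146.56, 146.56]. Speed limits (degrees/s): [147.25, 147.25, 180, 180, 180, 180].

## Interface

Orientations are given as a 3x3 rotation matrix whose columns are the frame's x, y, z axes.
In Python, from rig import arm, imaging gives the robot as it stands. The module is installed in compiled form; this text tells all that it offers.
- The arm moves only by the tool apply_moves, never from a script. Its argument "moves" is a list of rows, each a list of 3 entries, a list of its own where there are three numbers: the closure in counts, from 0 (fully open) to 255 (shut), then the shift along the world's x, y, z in m, then the turn, a rotation vector about the world's x, y, z in degrees. In form: [[grip, [x, y, z], [wx, wy, wz]], ...]. A call has 1 to 12 rows; each row shifts and turns the commanded pose from where the row before left it; what a row does not reach is not made up. A row lasts 1/8 s, in which the tool goes at most 62.5 mm and 10.7 degrees, less where a joint would pass 70% of its speed; a pose out of reach is approached as far as the arm can. A call with a gripper value outside its range is refused whole. The fingers move at their own pace and stop on an object; "newtons" is the grip in N (left out, the last holds). Time passes only in rows, so rows that do not move let the fingers close. It gives the time, the measured TCP pose, the force and the opening at its end, in the units of the state.
- arm.observe(): the state, without advancing time (a new reading comes with each control period).
- imaging.snapshot(name): name is "scene" or "top" or "wrist"; returns a dict with "pixels" (400x640x3 uint8, red, green, blue), "fovy" (degrees; the focal length in pixels is half the picture's height over the tangent of half this angle, whatever the lens; pixels are square), "cx", "cy" (the principal point, pixels), "pose" (4x4, takes a point from camera to world coordinates). Camera axes: x right, y up, looking along -z (the intrinsics and any distortion apply to the point x, -y, -z); pixel columns grow to the right and rows downward; lengths in m; the calibration is good to about 2 mm. A picture is of the moment at which its call begins. There is no depth.
- arm.hand_in(): hands the job in, once; it reports no verdict.
The state is a dict: "time": time; "qpos": joint angles; "dq": joint speeds; "tau": joint torques, N m; "eef_pos": TCP position; "orientation": TCP orientation; "force": force on the tool from outside, world axes, zero at the start; "ft_torque": the same for the moment, N m; "gripper_width": finger opening in m.
Only numpy, scipy, OpenCV 4.12 (cv2) and the standard library are available. Lean on these libraries where they do the work, as an engineer would, in place of code of your own. Each camera call takes 0.05 s, during which the arm holds its last target.

## Working session

There is one attempt and no reset: what is moved stays moved. The work goes in short steps, Python scripts to look and compute and a tool call to move; the robot and the scene stay as the last step left them, time stands still between calls to the robot, and variables do not carry over. Pictures are saved under pics/ and viewed, and the job is handed in when it is done.

Besides the shell and the picture viewer there is one more tool, called after "Request:" as name(argument=value, ...), one argument or row to a line, values as JSON. apply_moves: Moves the arm, as the interface text tells. Its arguments: {"type":"object","properties":{"moves":{"type":"array"},"newtons":{"type":"number"}},"required":["moves"]}

```bash
mkdir -p pics; ls; cat > h.py <<'E'
import numpy as np, cv2
from rig import arm, imaging
def snap(n,f):
    s=imaging.snapshot(n); cv2.imwrite('pics/'+f+'.png',cv2.cvtColor(s['pixels'],cv2.COLOR_RGB2BGR)); np.save('pics/'+f+'.npy',s,allow_pickle=True)
    return s
def load(f): return np.load('pics/'+f+'.npy',allow_pickle=True).item()
def K(s):
    f=200/np.tan(np.radians(s['fovy']/2)); return f
def ray(s,u,v):
    f=K(s); d=np.array([(u-s['cx'])/f,-(v-s['cy'])/f,-1.]); P=np.array(s['pose']); d=P[:3,:3]@d
    return P[:3,3],d/np.linalg.norm(d)
def tri(*obs):
    A=np.zeros((3,3));b=np.zeros(3);R=[]
    for s,u,v in obs:
        o,d=ray(s,u,v);M=np.eye(3)-np.outer(d,d);A+=M;b+=M@o;R.append((o,d))
    p=np.linalg.solve(A,b); return p,[np.linalg.norm((np.eye(3)-np.outer(d,d))@(p-o))*1e3 for o,d in R]
def proj(s,p):
    P=np.linalg.inv(np.array(s['pose'])); q=P[:3,:3]@np.asarray(p)+P[:3,3]; f=K(s)
    return s['cx']+f*q[0]/-q[2], s['cy']-f*q[1]/-q[2]
E
python3 - <<'E'
from h import *
for n in ('scene','top','wrist'):
    s=snap(n,n+'0'); print(n,[ (k,np.round(v,3).tolist()) for k,v in s.items() if k!='pixels'])
print(arm.observe())
E
```

```text
pics
scene [('fovy', 51.47), ('cx', 317.005), ('cy', 197.3), ('pose', [[0.638, -0.415, 0.649, 1.451], [0.77, 0.346, -0.536, -0.785], [-0.002, 0.842, 0.54, 0.936], [0.0, 0.0, 0.0, 1.0]])]
top [('fovy', 50.345), ('cx', 318.268), ('cy', 206.37), ('pose', [[0.016, 0.982, -0.186, 0.25], [-1.0, 0.016, -0.0, -0.038], [0.003, 0.186, 0.983, 1.81], [0.0, 0.0, 0.0, 1.0]])]
wrist [('fovy', 68.336), ('cx', 314.285), ('cy', 199.018), ('pose', [[0.267, -0.926, -0.268, 0.085], [0.964, 0.256, 0.076, 0.573], [-0.002, -0.279, 0.96, 0.374], [0.0, 0.0, 0.0, 1.0]])]
{'time': 0.15, 'qpos': array([ 7.33931567e+01,  1.83430687e+01,  8.96889503e+01, -1.39210903e-04,
        7.20444776e+01, -1.14543504e+00]), 'dq': array([ 0.01166746, -0.10888938, -0.16603516,  0.0750359 ,  0.00641374,
       -0.12947889]), 'tau': array([-1.36909919e-03, -4.15840065e+01, -2.34346372e+01, -2.97065310e-05,
        5.86843584e-03, -5.37722954e-06]), 'eef_pos': array([0.15318438, 0.55385768, 0.23068648]), 'orientation': array([[-9.63810429e-01,  2.66588282e-01, -3.79365350e-04],
       [ 2.66588551e-01,  9.63809580e-01, -1.28008806e-03],
       [ 2.43794805e-05, -1.33489669e-03, -9.99999109e-01]]), 'force': array([ 0.36796038, -0.51640783,  0.38357896]), 'ft_torque': array([ 0.01495282,  0.0291309 , -0.03868366]), 'gripper_width': 0.08496248717471984}
```

View pics/scene0.png

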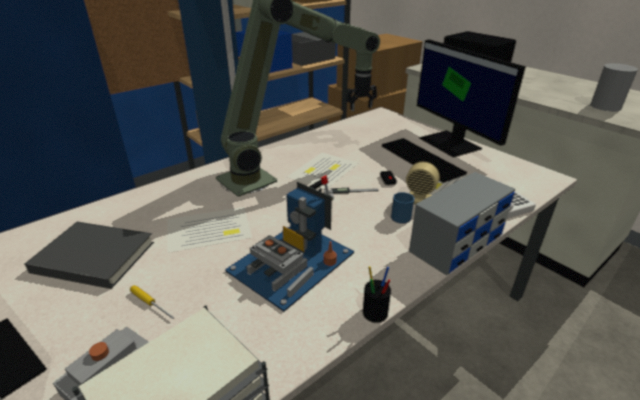

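View pics/top0.png

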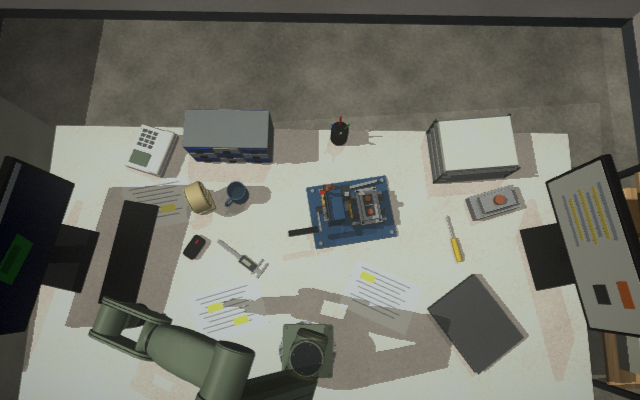

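View pics/wrist0.png

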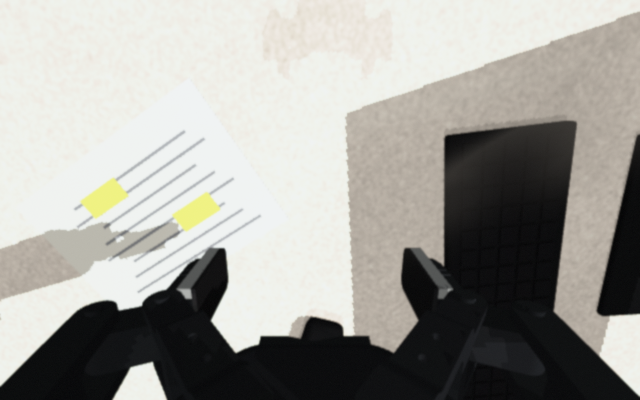

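```bash
python3 - <<'E'
from h import *
a=cv2.imread('pics/top0.png')[165:260,270:410]; cv2.imwrite('pics/topz.png',cv2.resize(a,None,fx=5.5,fy=5.5,interpolation=cv2.INTER_CUBIC))
a=cv2.imread('pics/scene0.png')[165:315,215:365]; cv2.imwrite('pics/scenez.png',cv2.resize(a,None,fx=4,fy=4,interpolation=cv2.INTER_CUBIC))
E
```

```text
(no output)
```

View pics/topz.png

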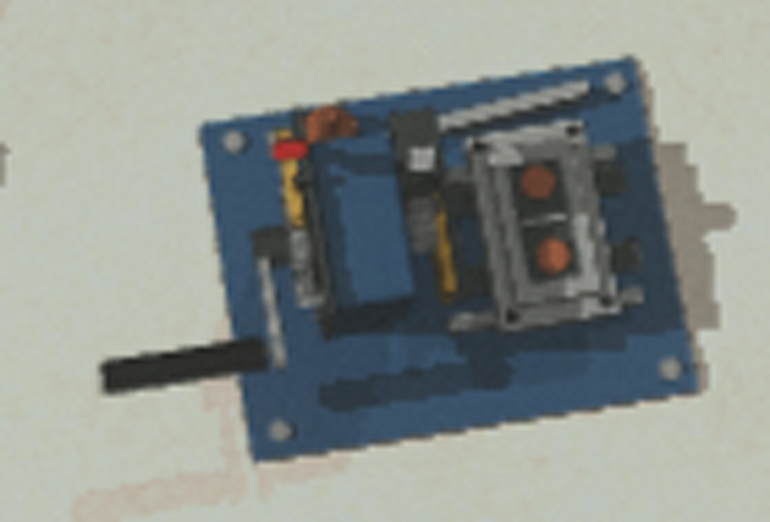

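View pics/scenez.png

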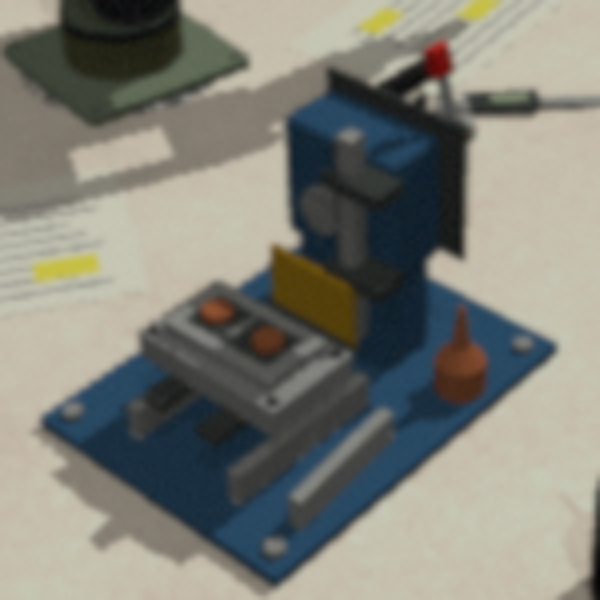

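```bash
cat > fit.py <<'E'
from h import *
from scipy.optimize import least_squares
t=load('top0');s=load('scene0')
T=lambda u,v:(270+(u+.5)/5.5-.5,165+(v+.5)/5.5-.5); S=lambda u,v:(215+(u+.5)/4-.5,165+(v+.5)/4-.5)
obs=[(t,T(203,125),(.135,-.05,.012)),(t,T(635,58),(.135,-.4,.012)),(t,T(695,390),(-.135,-.4,.012)),(t,T(255,462),(-.135,-.05,.012)),
(s,S(45,420),(-.135,-.4,.012)),(s,S(275,578),(.135,-.4,.012)),(s,S(555,347),(.135,-.05,.012))]
def W(p,q):
    c,d=np.cos(p[2]),np.sin(p[2]); return np.array([p[0]+c*q[0]-d*q[1],p[1]+d*q[0]+c*q[1],q[2]])
def r(p): return np.concatenate([np.array(proj(c,W(p,q)))-uv for c,uv,q in obs])
o=least_squares(r,[.45,.1,-.1])
if __name__=='__main__':
    print(o.x,np.degrees(o.x[2]));print(np.round(o.fun,1))
    for n,q in dict(handle_end=(-.075,.045,.17),handle_in=(-.075,-.07,.17),lever=(.062-.064*np.sin(.3),-.105,.222+.064*np.cos(.3)),arm=(0,-.078,.17)).items():
        a=proj(t,W(o.x,q));b=proj(s,W(o.x,q)); print(n,W(o.x,q).round(4),((a[0]-270)*5.5,(a[1]-165)*5.5),((b[0]-215)*4,(b[1]-165)*4))
E
python3 fit.py
```

```text
[0.53712961 0.04377917 0.17606233] 10.0876284564228
[-0.8 -1.  -0.1 -1.2  0.9 -0.8 -0.4 -0.8 -2.3 -1.6 -0.3 -0.2  0.6 -1.9]
handle_end [0.4554 0.0749 0.17  ] (np.float64(103.12254155111859), np.float64(372.3375893402798)) (np.float64(438.8389566964056), np.float64(57.79153683396123))
handle_in [ 0.4755 -0.0383  0.17  ] (np.float64(264.19717402650707), np.float64(346.59075043893176)) (np.float64(355.17434258354615), np.float64(108.64162711694064))
lever [ 0.5979 -0.0521  0.2831] (np.float64(288.1412329524347), np.float64(142.34558191960008)) (np.float64(435.14756422843675), np.float64(55.55031559472104))
arm [ 0.5508 -0.033   0.17  ] (np.float64(258.5043242991371), np.float64(241.71411440416432)) (np.float64(415.13274498315855), np.float64(142.77427587015939))
```

Request:
apply_moves(
  moves=[
    [0, [0.032, -0.048, 0.012], [0, 0, -5.37]],
    [0, [0.032, -0.048, 0.012], [0, 0, -5.37]],
    [0, [0.032, -0.048, 0.012], [0, 0, -5.37]],
    [0, [0.032, -0.048, 0.012], [0, 0, -5.37]],
    [0, [0.032, -0.048, 0.012], [0, 0, -5.37]],
    [0, [0.032, -0.048, 0.012], [0, 0, -5.37]],
    [0, [0.032, -0.048, 0.012], [0, 0, -5.37]],
    [0, [0.032, -0.048, 0.012], [0, 0, -5.37]],
    [0, [0.032, -0.048, 0.012], [0, 0, -5.37]],
    [0, [0.032, -0.048, 0.012], [0, 0, -5.37]],
    [0, [0.032, -0.048, 0.012], [0, 0, -5.37]],
    [0, [0, 0, 0], [0, 0, -5.37]],
  ],
)

```text
time: 1.65
eef_pos: [0.5072, 0.023, 0.3632]
orientation: [[-0.167, 0.986, 0.001], [0.986, 0.167, -0.001], [-0.001, 0.001, -1.0]]
force: [-1.3, 0.7, -0.9]
gripper_width: 0.0851
```

```bash
python3 - <<'E'
from h import *
s=snap('wrist','w1'); o=arm.observe(); print(o['time'],o['eef_pos'],o['orientation'].round(3),o['qpos'].round(1),o['force'])
E
```

```text
1.7 [0.50616643 0.02433751 0.36294464] [[-0.167  0.986 -0.001]
 [ 0.986  0.167 -0.   ]
 [-0.    -0.001 -1.   ]] [ 1.5  8.9 83.7 -0.  87.5 -8.2] [-0.47571455  0.7788409  -0.70637047]
```

View pics/w1.png

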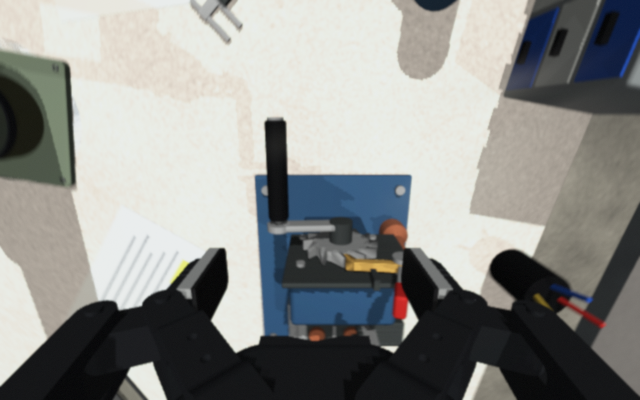

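Request:
apply_moves(
  moves=[
    [255, [0.016, -0.028, 0], [0, 0, 0]],
    [255, [0.016, -0.028, 0], [0, 0, 0]],
    [255, [0.016, -0.028, 0], [0, 0, 0]],
    [255, [0, 0, -0.02], [0, 0, 0]],
    [255, [0, 0, -0.02], [0, 0, 0]],
    [255, [0, 0, 0], [0, 0, 0]],
  ],
  newtons=60,
)

```text
time: 2.45
eef_pos: [0.5522, -0.0573, 0.3216]
orientation: [[-0.177, 0.984, -0.004], [0.984, 0.177, 0.001], [0.001, -0.004, -1.0]]
force: [-0.7, 0.7, 0.0]
gripper_width: 0.0002
```

```bash
python3 - <<'E'
from h import *
s=snap('wrist','w2'); o=arm.observe(); print(o['time'],o['eef_pos'],o['force'],o['gripper_width'])
E
```

```text
2.5 [ 0.55287854 -0.05731952  0.32296722] [ 0.09398832  0.28431384 -0.06994627] -0.000203198889940397
```

View pics/w2.png

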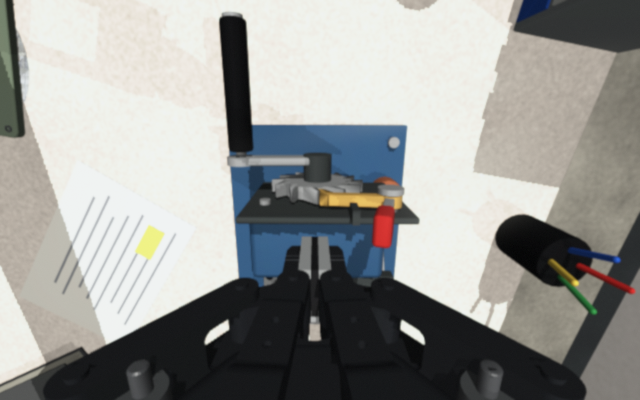

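```bash
cat > fit2.py <<'E'
from fit import *
a=load('w1');b=load('w2')
obs=obs+[(a,(257,175.5),(-.135,-.05,.012)),(a,(411,175),(.135,-.05,.012)),(b,(406,125.5),(.135,-.05,.012)),(b,(231,125),(-.135,-.05,.012))]
import fit; fit.obs=obs
o=least_squares(fit.r,o.x)
if __name__=='__main__':
    print(o.x,np.degrees(o.x[2]));print(o.fun.round(1))
    def inv(p):
        c,d=np.cos(o.x[2]),np.sin(o.x[2]);e=p[:2]-o.x[:2];return np.round([c*e[0]+d*e[1],-d*e[0]+c*e[1],p[2]],4)
    for n,u,v in (('end',(276,120),(232.5,17)),('in',(278,219),(239.5,150)),('armhub',(343,229),(318,167)),('bolt/lever',(401,300),(385,227))):
        p,e=tri((a,*u),(b,*v));print(n,p.round(4),np.round(e,1),inv(p))
    for n,q in dict(handle_end=(-.075,.045,.17),handle_in=(-.075,-.07,.17),lever=(.062-.064*np.sin(.3),-.105,.222+.064*np.cos(.3)),hub=(0,-.065,.17)).items():
        print(n,W(o.x,q).round(4),np.round(proj(a,W(o.x,q))),np.round(proj(b,W(o.x,q))))
E
python3 fit2.py
```

```text
[0.53779316 0.0459165  0.17274739] 9.89769612714361
[-1.2 -1.2 -0.5 -1.1  0.4 -0.7 -1.  -0.9 -1.8 -2.1 -0.  -0.6  1.1 -2.
 -1.5  1.1  2.3  0.7  2.3  0.4 -3.4  0. ]
end [0.4554 0.079  0.1777] [0.2 0.2] [-0.0755  0.0468  0.1777]
in [ 0.4726 -0.0342  0.1748] [0. 0.] [-0.078  -0.0677  0.1748]
armhub [ 0.5527 -0.0383  0.1648] [1. 1.] [ 0.0002 -0.0855  0.1648]
bolt/lever [ 0.5983 -0.0513  0.2803] [0.6 0.6] [ 0.0429 -0.1062  0.2803]
handle_end [0.4562 0.0774 0.17  ] [277. 122.] [236.  22.]
handle_in [ 0.4759 -0.0359  0.17  ] [281. 219.] [244. 152.]
lever [ 0.5983 -0.0501  0.2831] [403. 301.] [385. 227.]
hub [ 0.549  -0.0181  0.17  ] [343. 215.] [319. 147.]
```

Request:
apply_moves(
  moves=[
    [255, [0, 0, -0.026], [0, 0, 0]],
    [255, [0, 0, -0.026], [0, 0, 0]],
    [255, [0.0074, 0.0013, 0], [0, 0, 0]],
    [255, [0.0059, 0.001, 0], [0, 0, 0]],
    [255, [0.0059, 0.001, 0], [0, 0, 0]],
    [255, [0.0059, 0.001, 0], [0, 0, 0]],
    [255, [0.0059, 0.001, 0], [0, 0, 0]],
  ],
)

```text
time: 3.38
eef_pos: [0.5843, -0.0526, 0.272]
orientation: [[-0.175, 0.985, -0.0], [0.985, 0.175, -0.0], [-0.0, -0.0, -1.0]]
force: [-3.2, 0.1, 2.6]
gripper_width: 0.0004
```

Request:
apply_moves(
  moves=[
    [255, [0.0049, 0.0009, 0], [0, 0, 0]],
    [255, [0.0049, 0.0009, 0], [0, 0, 0]],
    [255, [0.0049, 0.0009, 0], [0, 0, 0]],
    [255, [0.0049, 0.0009, 0], [0, 0, 0]],
    [255, [0.0049, 0.0009, 0], [0, 0, 0]],
  ],
)

```text
time: 4.0
eef_pos: [0.6087, -0.0481, 0.2711]
orientation: [[-0.175, 0.984, -0.001], [0.984, 0.175, -0.0], [-0.0, -0.001, -1.0]]
force: [-4.5, -1.2, 1.9]
gripper_width: 0.0001
```

Request:
apply_moves(
  moves=[
    [255, [0.003, 0.0005, 0], [0, 0, 0]],
  ],
)

```text
time: 4.12
eef_pos: [0.6116, -0.0476, 0.2708]
orientation: [[-0.175, 0.984, -0.002], [0.984, 0.175, -0.0], [0.0, -0.002, -1.0]]
force: [-4.6, -1.1, 0.6]
gripper_width: 0.0001
```

Request:
apply_moves(
  moves=[
    [255, [0.002, 0.0003, 0], [0, 0, 0]],
  ],
)

```text
time: 4.25
eef_pos: [0.6133, -0.0473, 0.2705]
orientation: [[-0.175, 0.984, -0.002], [0.985, 0.175, -0.0], [0.0, -0.002, -1.0]]
force: [-5.1, -2.0, 0.1]
gripper_width: 0.0001
```

Request:
apply_moves(
  moves=[
    [255, [0.002, 0.0003, 0], [0, 0, 0]],
  ],
)

```text
time: 4.38
eef_pos: [0.6143, -0.0471, 0.2703]
orientation: [[-0.175, 0.984, -0.005], [0.985, 0.175, -0.0], [0.0, -0.005, -1.0]]
force: [-9.5, -1.9, 2.0]
gripper_width: -0.0002
```

Request:
apply_moves(
  moves=[
    [255, [0.0015, 0.0003, 0], [0, 0, 0]],
  ],
)

```text
time: 4.5
eef_pos: [0.6144, -0.0471, 0.2703]
orientation: [[-0.175, 0.984, -0.008], [0.985, 0.175, -0.001], [0.0, -0.008, -1.0]]
force: [-13.9, -2.8, 3.0]
gripper_width: -0.0001
```

Request:
apply_moves(
  moves=[
    [255, [-0.015, -0.0026, 0], [0, 0, 0]],
    [255, [0, 0, 0.03], [0, 0, 0]],
    [75, [0, 0, 0.03], [0, 0, 0]],
    [75, [-0.045, 0.028, 0], [0, 0, 0]],
    [75, [-0.045, 0.028, 0], [0, 0, 0]],
    [75, [-0.045, 0.029, -0.02], [0, 0, 0]],
    [75, [0, 0, 0], [0, 0, 0]],
  ],
)

```text
time: 5.38
eef_pos: [0.4635, 0.0374, 0.3098]
orientation: [[-0.178, 0.984, -0.002], [0.984, 0.178, 0.001], [0.002, -0.002, -1.0]]
force: [1.1, 0.0, 0.2]
gripper_width: 0.0601
```

```bash
python3 - <<'E'
from h import *
s=snap('wrist','w3'); o=arm.observe(); print(o['time'],o['eef_pos'],o['force'],o['gripper_width'])
E
```

```text
5.425 [0.4662985  0.0367291  0.31115504] [ 1.05347416 -0.17504724 -0.29946008] 0.05994437932947182
```

View pics/w3.png

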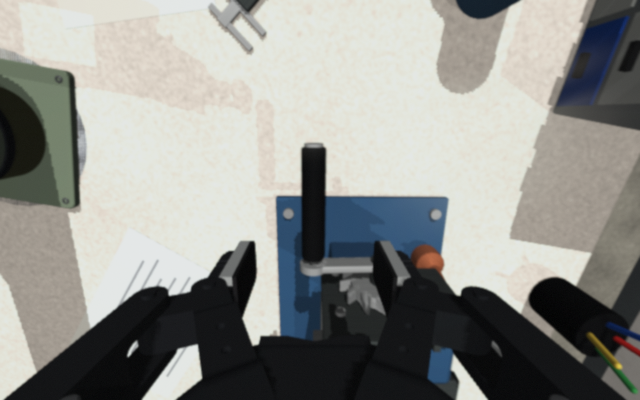

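```bash
python3 - <<'E'
from h import *
a,b,c=[load(x) for x in('w1','w2','w3')]
for u,v,w in (((276,120),(232.5,17),(314.5,147)),((278,219),(239.5,150),(313,262))):
    print(tri((a,*u),(b,*v),(c,*w)))
E
```

```text
(array([0.45571468, 0.07866018, 0.17942251]), [np.float64(0.5657657136522206), np.float64(0.16074685884685877), np.float64(0.4194167029561661)])
(array([ 0.47434022, -0.03194824,  0.18657258]), [np.float64(2.329699492343579), np.float64(1.0521328328770359), np.float64(1.8162998895425555)])
```

Request:
apply_moves(
  moves=[
    [75, [-0.001, 0, -0.035], [0, 0, 0]],
    [75, [-0.001, 0, -0.035], [0, 0, 0]],
    [75, [0, 0, -0.035], [0, 0, 0]],
    [75, [0, 0, -0.035], [0, 0, 0]],
    [75, [0, 0, -0.015], [0, 0, 0]],
    [75, [0, 0, 0], [0, 0, 0]],
  ],
  newtons=40,
)

```text
time: 6.18
eef_pos: [0.4665, 0.0355, 0.1557]
orientation: [[-0.175, 0.985, 0.0], [0.985, 0.175, 0.0], [0.0, 0.0, -1.0]]
force: [0.1, -0.1, 0.3]
gripper_width: 0.0605
```

Request:
apply_moves(
  moves=[
    [75, [-0.004, 0, -0.002], [0, 0, 0]],
    [160, [0, 0, 0], [0, 0, 0]],
    [160, [0, 0, 0], [0, 0, 0]],
    [230, [0, 0, 0], [0, 0, 0]],
    [230, [0, 0, 0], [0, 0, 0]],
    [230, [0, 0, 0], [0, 0, 0]],
  ],
)

```text
time: 6.92
eef_pos: [0.4616, 0.0358, 0.1547]
orientation: [[-0.175, 0.985, 0.001], [0.985, 0.175, 0.0], [-0.0, 0.001, -1.0]]
force: [0.4, -0.2, 2.2]
gripper_width: 0.0229
```

```bash
python3 - <<'E'
from h import *
s=snap('wrist','w4'); o=arm.observe(); print(o['time'],o['eef_pos'],o['force'],o['gripper_width'])
E
```

```text
6.975 [0.46160184 0.03583376 0.15467638] [-0.86947013  0.00226151  2.12248689] 0.022990367475445753
```

View pics/w4.png

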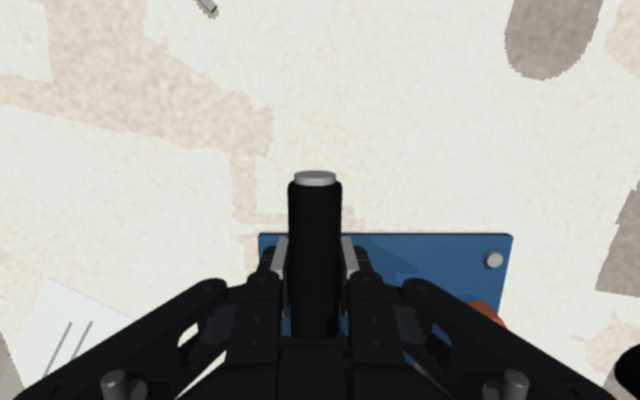

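Request:
apply_moves(
  moves=[
    [230, [0, 0, -0.002], [0, 0, 0]],
    [230, [0, 0, -0.002], [0, 0, 0]],
    [230, [0, 0, -0.002], [0, 0, 0]],
    [230, [0, 0, 0], [0, 0, 0]],
  ],
)

```text
time: 7.48
eef_pos: [0.4616, 0.0358, 0.1487]
orientation: [[-0.175, 0.984, 0.001], [0.984, 0.175, 0.0], [-0.0, 0.001, -1.0]]
force: [0.4, -0.4, 5.2]
gripper_width: 0.0229
```

```bash
python3 - <<'E'
from h import *
s=snap('wrist','w5'); o=arm.observe(); print(o['time'],o['eef_pos'],o['force'],o['ft_torque'],o['gripper_width'])
E
```

```text
7.525 [0.4615741  0.03582644 0.14867271] [-0.36522878 -0.43053701  4.63060672] [-0.01580068  0.0375831  -0.01042574] 0.02287461808427905
```

Request:
apply_moves(
  moves=[
    [230, [0.0002, 0, -0.002], [0, 0, 0]],
    [230, [0.0003, 0, -0.002], [0, 0, 0]],
    [230, [0.0003, 0, -0.001], [0, 0, 0]],
    [230, [0, 0, 0], [0, 0, 0]],
  ],
)

```text
time: 8.02
eef_pos: [0.4619, 0.0359, 0.1436]
orientation: [[-0.175, 0.985, -0.0], [0.985, 0.175, 0.0], [0.0, -0.0, -1.0]]
force: [-1.1, 0.4, 4.6]
gripper_width: 0.0225
```

```bash
python3 - <<'E'
from h import *
s=snap('wrist','w6'); snap('top','t6'); snap('scene','s6'); o=arm.observe(); print(o['time'],o['eef_pos'],o['force'],o['gripper_width'])
w=[cv2.imread('pics/%s.png'%n) for n in('w4','w6')]
cv2.imwrite('pics/w46.png',np.hstack([x[150:350,230:420] for x in w]).repeat(2,0).repeat(2,1))
w=[cv2.imread('pics/%s.png'%n)[165:240,300:370] for n in('top0','t6')]
cv2.imwrite('pics/t06.png',cv2.resize(np.hstack(w),None,fx=5,fy=5,interpolation=cv2.INTER_CUBIC))
w=[cv2.imread('pics/%s.png'%n)[165:265,265:345] for n in('scene0','s6')]
cv2.imwrite('pics/s06.png',cv2.resize(np.hstack(w),None,fx=5,fy=5,interpolation=cv2.INTER_CUBIC))
E
```

```text
8.175 [0.46196139 0.03586658 0.14357782] [-1.23967173  0.1285985   5.7042383 ] 0.022620641968431374
```

View pics/w46.png

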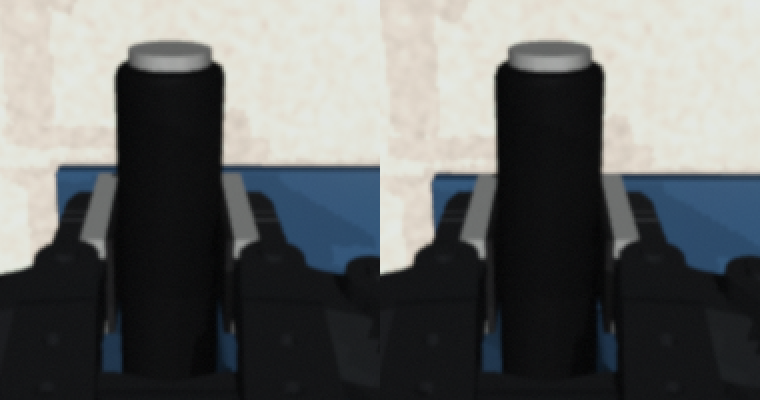

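View pics/t06.png

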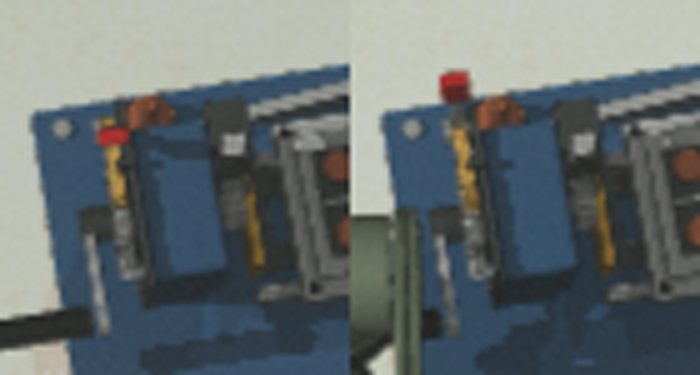

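View pics/s06.png

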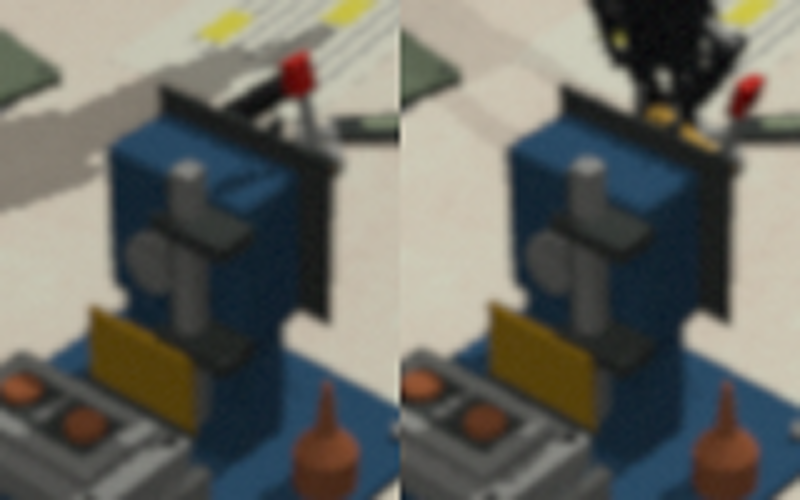

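```bash
cat > g.py <<'E'
import numpy as np,sys
# args: a0 a1 n [dx dz correction mm spread]
a0,a1,n=float(sys.argv[1]),float(sys.argv[2]),int(sys.argv[3]); R=.075; y=np.radians(9.95)
cx,cz=(float(sys.argv[4]),float(sys.argv[5])) if len(sys.argv)>4 else (0,0)
a=np.linspace(a0,a1,n+1); P=np.c_[-R*np.cos(a)*np.cos(y),-R*np.cos(a)*np.sin(y),-R*np.sin(a)]
P+=np.linspace(0,1,n+1)[:,None]*np.array([cx*np.cos(y),cx*np.sin(y),cz])/1e3
d=np.diff(np.round(P-P[0],4),axis=0)
print(str([[230,r.round(4).tolist(),[0,0,0]] for r in d]))
E
python3 g.py .128 -.2 7;python3 g.py -.2 -.8 12
```

```text
[[230, [-0.0004, -0.0001, 0.0035], [0, 0, 0]], [230, [-0.0002, 0.0, 0.0035], [0, 0, 0]], [230, [0.0, 0.0, 0.0035], [0, 0, 0]], [230, [0.0001, 0.0, 0.0035], [0, 0, 0]], [230, [0.0003, 0.0001, 0.0035], [0, 0, 0]], [230, [0.0005, 0.0, 0.0035], [0, 0, 0]], [230, [0.0006, 0.0002, 0.0035], [0, 0, 0]]]
[[230, [0.0008, 0.0001, 0.0037], [0, 0, 0]], [230, [0.001, 0.0002, 0.0036], [0, 0, 0]], [230, [0.0012, 0.0002, 0.0035], [0, 0, 0]], [230, [0.0014, 0.0003, 0.0035], [0, 0, 0]], [230, [0.0015, 0.0002, 0.0034], [0, 0, 0]], [230, [0.0017, 0.0003, 0.0034], [0, 0, 0]], [230, [0.0018, 0.0004, 0.0032], [0, 0, 0]], [230, [0.002, 0.0003, 0.0031], [0, 0, 0]], [230, [0.0022, 0.0004, 0.0031], [0, 0, 0]], [230, [0.0023, 0.0004, 0.0029], [0, 0, 0]], [230, [0.0024, 0.0004, 0.0028], [0, 0, 0]], [230, [0.0026, 0.0005, 0.0027], [0, 0, 0]]]
```

Request:
apply_moves(
  moves=[
    [230, [-0.0004, -0.0001, 0.0035], [0, 0, 0]],
    [230, [-0.0002, 0.0, 0.0035], [0, 0, 0]],
    [230, [0.0, 0.0, 0.0035], [0, 0, 0]],
    [230, [0.0001, 0.0, 0.0035], [0, 0, 0]],
  ],
)

```text
time: 8.68
eef_pos: [0.4618, 0.0358, 0.1579]
orientation: [[-0.175, 0.985, 0.001], [0.985, 0.175, 0.0], [0.0, 0.001, -1.0]]
force: [-0.7, 1.3, 5.2]
gripper_width: 0.0227
```

Request:
apply_moves(
  moves=[
    [230, [0.0003, 0.0001, 0.0035], [0, 0, 0]],
    [230, [0.0005, 0.0, 0.0035], [0, 0, 0]],
    [230, [0.0006, 0.0002, 0.0035], [0, 0, 0]],
  ],
)

```text
time: 9.05
eef_pos: [0.4636, 0.0362, 0.1685]
orientation: [[-0.175, 0.984, 0.002], [0.984, 0.175, 0.0], [0.0, 0.002, -1.0]]
force: [0.6, 0.9, 5.2]
gripper_width: 0.0229
```

Request:
apply_moves(
  moves=[
    [230, [0.0008, 0.0001, 0.0037], [0, 0, 0]],
    [230, [0.001, 0.0002, 0.0036], [0, 0, 0]],
    [230, [0.0012, 0.0002, 0.0035], [0, 0, 0]],
    [230, [0.0014, 0.0003, 0.0035], [0, 0, 0]],
    [230, [0.0015, 0.0002, 0.0034], [0, 0, 0]],
    [230, [0.0017, 0.0003, 0.0034], [0, 0, 0]],
  ],
)

```text
time: 9.8
eef_pos: [0.4721, 0.0377, 0.1899]
orientation: [[-0.175, 0.985, 0.004], [0.985, 0.175, 0.001], [0.0, 0.004, -1.0]]
force: [2.7, 1.2, 4.5]
gripper_width: 0.0228
```

Request:
apply_moves(
  moves=[
    [230, [0.0018, 0.0004, 0.0032], [0, 0, 0]],
    [230, [0.002, 0.0003, 0.0031], [0, 0, 0]],
    [230, [0.0022, 0.0004, 0.0031], [0, 0, 0]],
    [230, [0.0023, 0.0004, 0.0029], [0, 0, 0]],
    [230, [0.0024, 0.0004, 0.0028], [0, 0, 0]],
    [230, [0.0026, 0.0005, 0.0027], [0, 0, 0]],
  ],
)

```text
time: 10.55
eef_pos: [0.4857, 0.04, 0.2069]
orientation: [[-0.175, 0.985, 0.004], [0.985, 0.175, 0.001], [0.0, 0.004, -1.0]]
force: [7.3, 2.4, -0.6]
gripper_width: 0.0231
```

```bash
python3 - <<'E'
from h import *
import time
for i in range(1):
    o=arm.observe(); print(o['time'],o['eef_pos'].round(4),o['force'].round(1),o['ft_torque'].round(2))
snap('wrist','w7');snap('scene','s7')
E
python3 g.py -.8 -1.4 12
```

```text
10.55 [0.4857 0.04   0.2069] [ 7.3  2.4 -0.6] [ 0.3  -1.15 -0.03]
[[230, [0.0027, 0.0005, 0.0025], [0, 0, 0]], [230, [0.0028, 0.0005, 0.0024], [0, 0, 0]], [230, [0.003, 0.0005, 0.0023], [0, 0, 0]], [230, [0.0031, 0.0005, 0.0021], [0, 0, 0]], [230, [0.0031, 0.0006, 0.002], [0, 0, 0]], [230, [0.0033, 0.0006, 0.0017], [0, 0, 0]], [230, [0.0033, 0.0005, 0.0017], [0, 0, 0]], [230, [0.0034, 0.0006, 0.0014], [0, 0, 0]], [230, [0.0035, 0.0006, 0.0013], [0, 0, 0]], [230, [0.0035, 0.0007, 0.0011], [0, 0, 0]], [230, [0.0036, 0.0006, 0.0009], [0, 0, 0]], [230, [0.0036, 0.0006, 0.0007], [0, 0, 0]]]
```

View pics/w7.png

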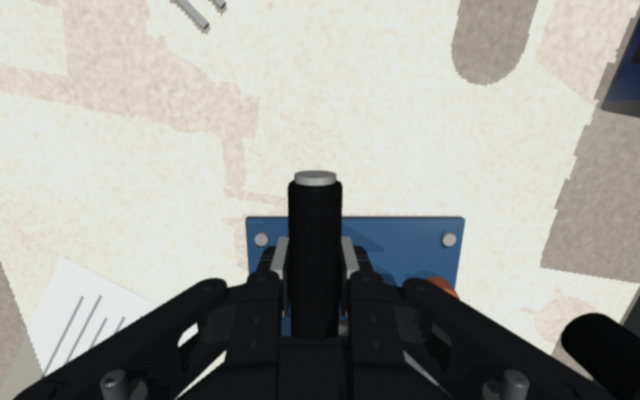

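```bash
python3 g.py -.82 -1.4 12 1.1 -1.4
```

```text
[[230, [0.0028, 0.0005, 0.0023], [0, 0, 0]], [230, [0.0028, 0.0005, 0.0021], [0, 0, 0]], [230, [0.003, 0.0005, 0.0021], [0, 0, 0]], [230, [0.0031, 0.0005, 0.0018], [0, 0, 0]], [230, [0.0031, 0.0006, 0.0018], [0, 0, 0]], [230, [0.0033, 0.0006, 0.0015], [0, 0, 0]], [230, [0.0033, 0.0006, 0.0015], [0, 0, 0]], [230, [0.0034, 0.0006, 0.0012], [0, 0, 0]], [230, [0.0035, 0.0006, 0.0011], [0, 0, 0]], [230, [0.0035, 0.0006, 0.0009], [0, 0, 0]], [230, [0.0035, 0.0006, 0.0008], [0, 0, 0]], [230, [0.0036, 0.0006, 0.0006], [0, 0, 0]]]
```

```bash
python3 - <<'E'
from fit2 import *
a=cv2.imread('pics/s7.png')[215:315,225:325]; cv2.imwrite('pics/s7z.png',cv2.resize(a,None,fx=6,fy=6,interpolation=cv2.INTER_CUBIC))
s=load('s7')
for h in (.042,.055,.07,.085):
  for q in ((.075,-.335),(-.075,-.335),(.075,-.245)):
    for k in (0,.038):
      u=proj(s,W(o.x,(*q,h+k))); print(h,q,k,round((u[0]-225)*6),round((u[1]-215)*6))
E
```

```text
0.042 (0.075, -0.335) 0 352 387
0.042 (0.075, -0.335) 0.038 349 331
0.042 (-0.075, -0.335) 0 154 260
0.042 (-0.075, -0.335) 0.038 147 206
0.042 (0.075, -0.245) 0 471 296
0.042 (0.075, -0.245) 0.038 469 241
0.055 (0.075, -0.335) 0 351 368
0.055 (0.075, -0.335) 0.038 348 312
0.055 (-0.075, -0.335) 0 151 242
0.055 (-0.075, -0.335) 0.038 145 187
0.055 (0.075, -0.245) 0 470 277
0.055 (0.075, -0.245) 0.038 469 222
0.07 (0.075, -0.335) 0 350 346
0.07 (0.075, -0.335) 0.038 346 289
0.07 (-0.075, -0.335) 0 149 220
0.07 (-0.075, -0.335) 0.038 142 165
0.07 (0.075, -0.245) 0 470 256
0.07 (0.075, -0.245) 0.038 468 199
0.085 (0.075, -0.335) 0 348 324
0.085 (0.075, -0.335) 0.038 345 266
0.085 (-0.075, -0.335) 0 146 199
0.085 (-0.075, -0.335) 0.038 140 142
0.085 (0.075, -0.245) 0 469 234
0.085 (0.075, -0.245) 0.038 468 177
```

View pics/s7z.png

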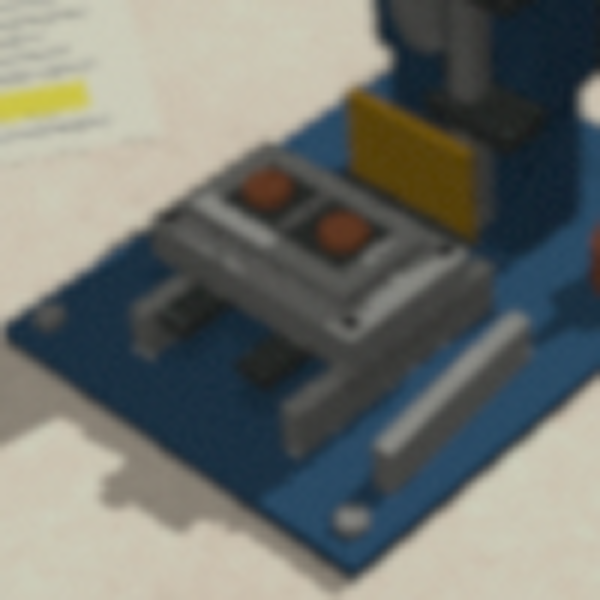

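```bash
python3 g.py -.82 -1.12 12 1.1 -1.4;python3 g.py -1.12 -1.42 12 
```

```text
[[230, [0.0015, 0.0003, 0.0011], [0, 0, 0]], [230, [0.0014, 0.0002, 0.0012], [0, 0, 0]], [230, [0.0016, 0.0003, 0.001], [0, 0, 0]], [230, [0.0015, 0.0003, 0.0011], [0, 0, 0]], [230, [0.0016, 0.0002, 0.001], [0, 0, 0]], [230, [0.0016, 0.0003, 0.0009], [0, 0, 0]], [230, [0.0016, 0.0003, 0.001], [0, 0, 0]], [230, [0.0017, 0.0003, 0.0008], [0, 0, 0]], [230, [0.0016, 0.0003, 0.0009], [0, 0, 0]], [230, [0.0017, 0.0003, 0.0008], [0, 0, 0]], [230, [0.0018, 0.0003, 0.0008], [0, 0, 0]], [230, [0.0017, 0.0003, 0.0007], [0, 0, 0]]]
[[230, [0.0017, 0.0003, 0.0008], [0, 0, 0]], [230, [0.0017, 0.0003, 0.0007], [0, 0, 0]], [230, [0.0017, 0.0003, 0.0008], [0, 0, 0]], [230, [0.0017, 0.0003, 0.0006], [0, 0, 0]], [230, [0.0017, 0.0003, 0.0006], [0, 0, 0]], [230, [0.0018, 0.0003, 0.0006], [0, 0, 0]], [230, [0.0018, 0.0003, 0.0006], [0, 0, 0]], [230, [0.0018, 0.0003, 0.0004], [0, 0, 0]], [230, [0.0017, 0.0003, 0.0005], [0, 0, 0]], [230, [0.0019, 0.0004, 0.0004], [0, 0, 0]], [230, [0.0018, 0.0003, 0.0003], [0, 0, 0]], [230, [0.0018, 0.0003, 0.0003], [0, 0, 0]]]
```

Request:
apply_moves(
  moves=[
    [230, [0.0015, 0.0003, 0.0011], [0, 0, 0]],
    [230, [0.0014, 0.0002, 0.0012], [0, 0, 0]],
    [230, [0.0016, 0.0003, 0.001], [0, 0, 0]],
    [230, [0.0015, 0.0003, 0.0011], [0, 0, 0]],
  ],
)

```text
time: 11.15
eef_pos: [0.491, 0.041, 0.2113]
orientation: [[-0.175, 0.985, 0.002], [0.985, 0.175, 0.0], [-0.0, 0.002, -1.0]]
force: [4.6, 0.6, 2.2]
gripper_width: 0.0227
```

Request:
apply_moves(
  moves=[
    [230, [0.0016, 0.0002, 0.001], [0, 0, 0]],
    [230, [0.0016, 0.0003, 0.0009], [0, 0, 0]],
    [230, [0.0016, 0.0003, 0.001], [0, 0, 0]],
    [230, [0.0017, 0.0003, 0.0008], [0, 0, 0]],
  ],
)

```text
time: 11.65
eef_pos: [0.4964, 0.0419, 0.215]
orientation: [[-0.175, 0.984, -0.0], [0.984, 0.175, -0.0], [0.0, -0.0, -1.0]]
force: [3.8, 2.2, 4.0]
gripper_width: 0.0229
```

Request:
apply_moves(
  moves=[
    [230, [0.0016, 0.0003, 0.0009], [0, 0, 0]],
    [230, [0.0017, 0.0003, 0.0008], [0, 0, 0]],
    [230, [0.0018, 0.0003, 0.0008], [0, 0, 0]],
    [230, [0.0017, 0.0003, 0.0007], [0, 0, 0]],
  ],
)

```text
time: 12.15
eef_pos: [0.5031, 0.0431, 0.2187]
orientation: [[-0.175, 0.984, 0.0], [0.984, 0.175, -0.0], [-0.0, 0.0, -1.0]]
force: [2.0, 1.0, 8.3]
gripper_width: 0.0231
```

```bash
python3 - <<'E'
import numpy as np
from scipy.optimize import least_squares
P=np.array([(.4616,.0358,.1487),(.4619,.0359,.1436),(.4618,.0358,.1579),(.4636,.0362,.1685),(.4721,.0377,.1899),(.4857,.04,.2069),(.491,.041,.2113),(.4964,.0419,.215),(.5031,.0431,.2187)])
y=np.radians(9.95);u=P[:,0]*np.cos(y)+P[:,1]*np.sin(y);z=P[:,2]
for free in(0,1):
    f=lambda p:np.hypot(u-p[0],z-p[1])-(p[2] if free else .075)
    o=least_squares(f,[.54,.152,.075],x_scale=1e-3);print(o.x,(o.fun*1e3).round(2))
print(.5352*np.cos(y)+.0488*np.sin(y))
print(-np.arctan2(z-o.x[1],o.x[0]-u))
E
```

```text
[0.53579114 0.15132158 0.075     ] [-0.01  0.03  0.04 -0.09 -0.03  0.08  0.04 -0.   -0.06]
[0.53584493 0.15129216 0.07505545] [-0.01  0.03  0.04 -0.09 -0.03  0.09  0.04 -0.01 -0.06]
0.5355820999015088
[ 0.03454737  0.10262691 -0.08810551 -0.23161104 -0.54052045 -0.83311671
 -0.92580505 -1.01384589 -1.11715575]
```

```bash
python3 g.py -1.117 -1.197 4 0 .4;python3 g.py -1.197 -1.277 4; python3 g.py -1.277 -1.377 4
```

```text
[[230, [0.0013, 0.0002, 0.0007], [0, 0, 0]], [230, [0.0014, 0.0003, 0.0008], [0, 0, 0]], [230, [0.0013, 0.0002, 0.0007], [0, 0, 0]], [230, [0.0014, 0.0002, 0.0006], [0, 0, 0]]]
[[230, [0.0014, 0.0002, 0.0005], [0, 0, 0]], [230, [0.0014, 0.0003, 0.0005], [0, 0, 0]], [230, [0.0014, 0.0002, 0.0005], [0, 0, 0]], [230, [0.0014, 0.0003, 0.0005], [0, 0, 0]]]
[[230, [0.0018, 0.0003, 0.0005], [0, 0, 0]], [230, [0.0018, 0.0003, 0.0005], [0, 0, 0]], [230, [0.0018, 0.0003, 0.0004], [0, 0, 0]], [230, [0.0018, 0.0004, 0.0004], [0, 0, 0]]]
```

Request:
apply_moves(
  moves=[
    [230, [0.0013, 0.0002, 0.0007], [0, 0, 0]],
    [230, [0.0014, 0.0003, 0.0008], [0, 0, 0]],
    [230, [0.0013, 0.0002, 0.0007], [0, 0, 0]],
    [230, [0.0014, 0.0002, 0.0006], [0, 0, 0]],
  ],
)

```text
time: 12.65
eef_pos: [0.5089, 0.0441, 0.2213]
orientation: [[-0.175, 0.985, 0.001], [0.985, 0.175, 0.0], [0.0, 0.001, -1.0]]
force: [4.0, 1.7, 4.7]
gripper_width: 0.0226
```

Request:
apply_moves(
  moves=[
    [230, [0.0014, 0.0002, 0.0005], [0, 0, 0]],
    [230, [0.0014, 0.0003, 0.0005], [0, 0, 0]],
    [230, [0.0014, 0.0002, 0.0005], [0, 0, 0]],
    [230, [0.0014, 0.0003, 0.0005], [0, 0, 0]],
  ],
)

```text
time: 13.15
eef_pos: [0.5146, 0.0451, 0.2233]
orientation: [[-0.175, 0.984, 0.001], [0.984, 0.175, 0.0], [-0.0, 0.001, -1.0]]
force: [4.6, 1.3, 4.8]
gripper_width: 0.0228
```

```bash
cat > st.py <<'E'
from h import *
import sys
o=arm.observe(); y=np.radians(9.95);P=o['eef_pos'];c,s=np.cos(y),np.sin(y)
u=P[0]*c+P[1]*s-.5358;z=P[2]-.1513;a=-np.arctan2(z,-u);F=o['force'];fu=F[0]*c+F[1]*s
t=np.array([np.sin(-a),np.cos(a)]);r=np.array([-np.cos(a),-np.sin(a)])
print('t',o['time'],'a',a.round(3),'r mm',round(np.hypot(u,z)*1e3,2),'ft',(t@[fu,F[2]]).round(1),'fr',(r@[fu,F[2]]).round(1),'fy',(-s*F[0]+c*F[1]).round(1),o['gripper_width'])
for n in sys.argv[1:]:
    snap('scene',n);a=cv2.imread('pics/%s.png'%n)[215:315,225:325]; cv2.imwrite('pics/%sz.png'%n,cv2.resize(a,None,fx=6,fy=6,interpolation=cv2.INTER_CUBIC))
E
python3 st.py s8
```

```text
t 13.15 a -1.286 r mm 75.0 ft 5.9 fr 3.3 fy 0.5 0.022794303775990284
```

View pics/s8z.png

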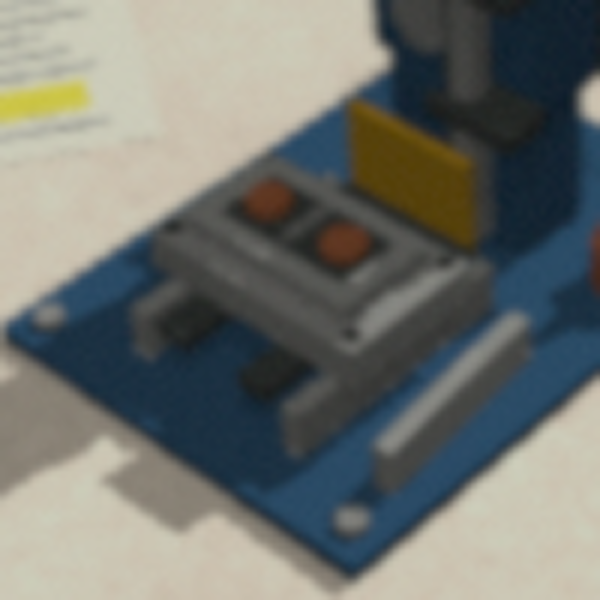

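Request:
apply_moves(
  moves=[
    [230, [0.0018, 0.0003, 0.0006], [0, 0, 0]],
    [230, [0.0018, 0.0003, 0.0005], [0, 0, 0]],
    [230, [0.0018, 0.0003, 0.0005], [0, 0, 0]],
    [230, [0.0018, 0.0004, 0.0004], [0, 0, 0]],
  ],
)

```text
time: 13.7
eef_pos: [0.5219, 0.0464, 0.2251]
orientation: [[-0.175, 0.984, 0.001], [0.984, 0.175, 0.0], [-0.0, 0.001, -1.0]]
force: [5.3, 1.4, 3.6]
gripper_width: 0.0229
```

```bash
python3 st.py;for k in 39 47 57 67 77 87 97; do :;done; python3 g.py -1.385 -1.485 4;python3 g.py -1.485 -1.585 4;python3 g.py -1.585 -1.685 4
```

```text
t 13.7 a -1.387 r mm 75.03 ft 6.1 fr 2.6 fy 0.5 0.022938279210695533
[[230, [0.0018, 0.0003, 0.0003], [0, 0, 0]], [230, [0.0018, 0.0003, 0.0003], [0, 0, 0]], [230, [0.0019, 0.0004, 0.0002], [0, 0, 0]], [230, [0.0018, 0.0003, 0.0002], [0, 0, 0]]]
[[230, [0.0018, 0.0003, 0.0001], [0, 0, 0]], [230, [0.0019, 0.0003, 0.0001], [0, 0, 0]], [230, [0.0018, 0.0004, 0.0001], [0, 0, 0]], [230, [0.0019, 0.0003, 0.0], [0, 0, 0]]]
[[230, [0.0018, 0.0003, -0.0001], [0, 0, 0]], [230, [0.0019, 0.0003, 0.0], [0, 0, 0]], [230, [0.0018, 0.0004, -0.0002], [0, 0, 0]], [230, [0.0019, 0.0003, -0.0002], [0, 0, 0]]]
```

Request:
apply_moves(
  moves=[
    [230, [0.0018, 0.0003, 0.0003], [0, 0, 0]],
    [230, [0.0018, 0.0003, 0.0003], [0, 0, 0]],
    [230, [0.0019, 0.0004, 0.0002], [0, 0, 0]],
    [230, [0.0018, 0.0003, 0.0002], [0, 0, 0]],
  ],
)

```text
time: 14.2
eef_pos: [0.5291, 0.0477, 0.226]
orientation: [[-0.175, 0.985, 0.001], [0.985, 0.175, 0.0], [-0.0, 0.001, -1.0]]
force: [2.4, 1.6, 5.4]
gripper_width: 0.023
```

Request:
apply_moves(
  moves=[
    [230, [0.0018, 0.0003, 0.0001], [0, 0, 0]],
    [230, [0.0019, 0.0003, 0.0001], [0, 0, 0]],
    [230, [0.0018, 0.0004, 0.0001], [0, 0, 0]],
    [230, [0.0019, 0.0003, 0.0], [0, 0, 0]],
  ],
)

```text
time: 14.7
eef_pos: [0.5351, 0.0487, 0.2263]
orientation: [[-0.175, 0.984, -0.002], [0.984, 0.175, -0.0], [-0.0, -0.002, -1.0]]
force: [1.5, 1.0, 6.6]
gripper_width: 0.0231
```

```bash
python3 st.py s9
```

```text
t 14.7 a -1.567 r mm 74.97 ft 1.7 fr 6.6 fy 0.8 0.023055448271205304
```

View pics/s9z.png

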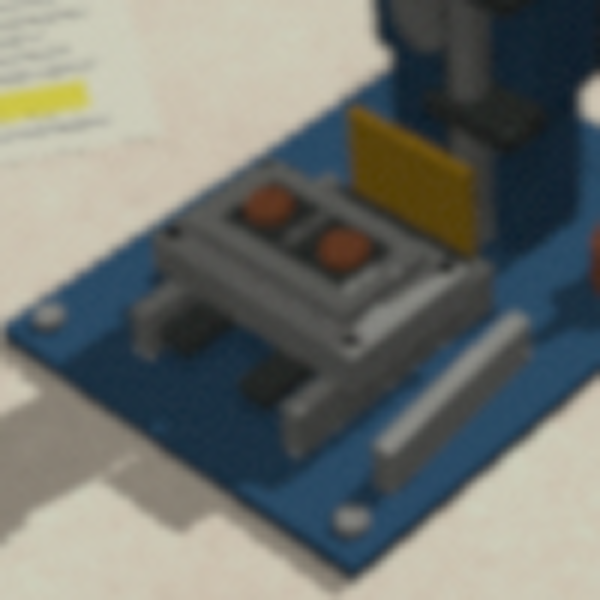

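```bash
python3 g.py -1.567 -1.667 4 0 .5;python3 g.py -1.667 -1.767 4;python3 g.py -1.767 -1.867 4;python3 g.py -1.867 -1.967 4
```

```text
[[230, [0.0018, 0.0003, 0.0001], [0, 0, 0]], [230, [0.0019, 0.0003, 0.0001], [0, 0, 0]], [230, [0.0018, 0.0004, 0.0], [0, 0, 0]], [230, [0.0019, 0.0003, 0.0], [0, 0, 0]]]
[[230, [0.0018, 0.0003, -0.0002], [0, 0, 0]], [230, [0.0019, 0.0003, -0.0003], [0, 0, 0]], [230, [0.0018, 0.0004, -0.0002], [0, 0, 0]], [230, [0.0018, 0.0003, -0.0004], [0, 0, 0]]]
[[230, [0.0018, 0.0003, -0.0004], [0, 0, 0]], [230, [0.0018, 0.0003, -0.0004], [0, 0, 0]], [230, [0.0018, 0.0003, -0.0005], [0, 0, 0]], [230, [0.0018, 0.0004, -0.0005], [0, 0, 0]]]
[[230, [0.0018, 0.0003, -0.0006], [0, 0, 0]], [230, [0.0017, 0.0003, -0.0006], [0, 0, 0]], [230, [0.0017, 0.0003, -0.0006], [0, 0, 0]], [230, [0.0017, 0.0003, -0.0007], [0, 0, 0]]]
```

Request:
apply_moves(
  moves=[
    [230, [0.0018, 0.0003, 0.0001], [0, 0, 0]],
    [230, [0.0019, 0.0003, 0.0001], [0, 0, 0]],
    [230, [0.0018, 0.0004, 0.0], [0, 0, 0]],
    [230, [0.0019, 0.0003, 0.0], [0, 0, 0]],
  ],
)

```text
time: 15.25
eef_pos: [0.5427, 0.0501, 0.2259]
orientation: [[-0.175, 0.984, -0.002], [0.984, 0.175, -0.0], [0.0, -0.002, -1.0]]
force: [3.1, 0.1, 3.4]
gripper_width: 0.0225
```

```bash
python3 st.py
```

```text
t 15.25 a -1.669 r mm 75.0 ft 2.7 fr 3.7 fy -0.5 0.022497296453392907
```

Request:
apply_moves(
  moves=[
    [230, [0.0018, 0.0003, -0.0002], [0, 0, 0]],
    [230, [0.0019, 0.0003, -0.0003], [0, 0, 0]],
  ],
)

```text
time: 15.5
eef_pos: [0.5469, 0.0508, 0.2254]
orientation: [[-0.175, 0.985, -0.001], [0.985, 0.175, -0.0], [0.0, -0.001, -1.0]]
force: [1.2, 1.3, 1.3]
gripper_width: 0.0227
```

```bash
python3 st.py
```

```text
t 15.5 a -1.727 r mm 75.03 ft 1.2 fr 1.5 fy 1.1 0.022667014684613674
```

Request:
apply_moves(
  moves=[
    [230, [0.0018, 0.0004, -0.0002], [0, 0, 0]],
    [230, [0.0018, 0.0003, -0.0004], [0, 0, 0]],
  ],
)

```text
time: 15.75
eef_pos: [0.5506, 0.0515, 0.2247]
orientation: [[-0.175, 0.984, -0.001], [0.984, 0.175, -0.0], [0.0, -0.001, -1.0]]
force: [2.4, 0.2, 0.1]
gripper_width: 0.0227
```

```bash
python3 st.py
```

```text
t 15.75 a -1.777 r mm 75.04 ft 2.3 fr 0.6 fy -0.2 0.02265197933534525
```

Request:
apply_moves(
  moves=[
    [230, [0.0018, 0.0003, -0.0004], [0, 0, 0]],
    [230, [0.0018, 0.0003, -0.0004], [0, 0, 0]],
  ],
)

```text
time: 16.0
eef_pos: [0.5541, 0.0521, 0.2239]
orientation: [[-0.175, 0.984, -0.001], [0.984, 0.175, -0.0], [0.0, -0.001, -1.0]]
force: [1.4, 0.7, -1.6]
gripper_width: 0.0231
```

```bash
python3 st.py
```

```text
t 16.0 a -1.826 r mm 75.07 ft 1.9 fr -1.2 fy 0.4 0.02306214979935271
```

Request:
apply_moves(
  moves=[
    [230, [0.0018, 0.0003, -0.0005], [0, 0, 0]],
    [230, [0.0018, 0.0004, -0.0005], [0, 0, 0]],
  ],
)

```text
time: 16.25
eef_pos: [0.5576, 0.0527, 0.2229]
orientation: [[-0.175, 0.984, -0.001], [0.984, 0.175, -0.0], [-0.0, -0.001, -1.0]]
force: [0.8, 0.6, -1.2]
gripper_width: 0.0226
```

```bash
python3 st.py
```

```text
t 16.25 a -1.876 r mm 75.12 ft 1.2 fr -0.9 fy 0.5 0.02263487918169579
```

Request:
apply_moves(
  moves=[
    [230, [0.0018, 0.0003, -0.0007], [0, 0, 0]],
    [230, [0.0017, 0.0003, -0.0006], [0, 0, 0]],
  ],
)

```text
time: 16.5
eef_pos: [0.5612, 0.0533, 0.2217]
orientation: [[-0.175, 0.984, -0.001], [0.984, 0.175, -0.0], [0.0, -0.001, -1.0]]
force: [0.8, 0.2, -3.5]
gripper_width: 0.0224
```

```bash
python3 st.py
```

```text
t 16.5 a -1.927 r mm 75.08 ft 2.0 fr -3.0 fy 0.0 0.022445533363528152
```

Request:
apply_moves(
  moves=[
    [230, [0.0017, 0.0003, -0.0006], [0, 0, 0]],
    [230, [0.0017, 0.0003, -0.0007], [0, 0, 0]],
  ],
)

```text
time: 16.75
eef_pos: [0.5645, 0.0539, 0.2204]
orientation: [[-0.175, 0.984, -0.001], [0.984, 0.175, -0.0], [0.0, -0.001, -1.0]]
force: [-0.5, 0.1, -4.4]
gripper_width: 0.023
```

```bash
python3 st.py; python3 g.py -1.98 -2.08 4;python3 g.py -2.08 -2.18 4;python3 g.py -2.18 -2.28 4;python3 g.py -2.28 -2.38 4
```

```text
t 16.75 a -1.975 r mm 75.11 ft 1.3 fr -4.3 fy 0.2 0.023036336946644136
[[230, [0.0017, 0.0003, -0.0008], [0, 0, 0]], [230, [0.0017, 0.0003, -0.0008], [0, 0, 0]], [230, [0.0016, 0.0003, -0.0008], [0, 0, 0]], [230, [0.0016, 0.0003, -0.0009], [0, 0, 0]]]
[[230, [0.0016, 0.0003, -0.0009], [0, 0, 0]], [230, [0.0016, 0.0003, -0.001], [0, 0, 0]], [230, [0.0015, 0.0002, -0.001], [0, 0, 0]], [230, [0.0016, 0.0003, -0.0011], [0, 0, 0]]]
[[230, [0.0015, 0.0003, -0.0011], [0, 0, 0]], [230, [0.0015, 0.0002, -0.0011], [0, 0, 0]], [230, [0.0014, 0.0003, -0.0012], [0, 0, 0]], [230, [0.0014, 0.0002, -0.0012], [0, 0, 0]]]
[[230, [0.0014, 0.0002, -0.0012], [0, 0, 0]], [230, [0.0013, 0.0003, -0.0013], [0, 0, 0]], [230, [0.0014, 0.0002, -0.0013], [0, 0, 0]], [230, [0.0013, 0.0002, -0.0014], [0, 0, 0]]]
```

Request:
apply_moves(
  moves=[
    [230, [0.0016, 0.0003, -0.001], [0, 0, 0]],
    [230, [0.0016, 0.0003, -0.001], [0, 0, 0]],
  ],
)

```text
time: 17.0
eef_pos: [0.5681, 0.0546, 0.2187]
orientation: [[-0.175, 0.984, -0.0], [0.984, 0.175, -0.0], [-0.0, -0.0, -1.0]]
force: [-0.7, -0.9, -3.4]
gripper_width: 0.023
```

```bash
python3 st.py
```

```text
t 17.0 a -2.028 r mm 75.12 ft 0.7 fr -3.5 fy -0.8 0.02302177252172805
```

Request:
apply_moves(
  moves=[
    [230, [0.0016, 0.0003, -0.0009], [0, 0, 0]],
    [230, [0.0016, 0.0003, -0.0009], [0, 0, 0]],
  ],
)

```text
time: 17.25
eef_pos: [0.5701, 0.0549, 0.2175]
orientation: [[-0.175, 0.984, -0.003], [0.984, 0.175, -0.001], [-0.0, -0.003, -1.0]]
force: [-7.0, -1.8, 3.5]
gripper_width: 0.0229
```

```bash
python3 st.py s10
```

```text
t 17.25 a -2.059 r mm 74.99 ft -8.0 fr -0.3 fy -0.5 0.022919215767412206
```

View pics/s10z.png

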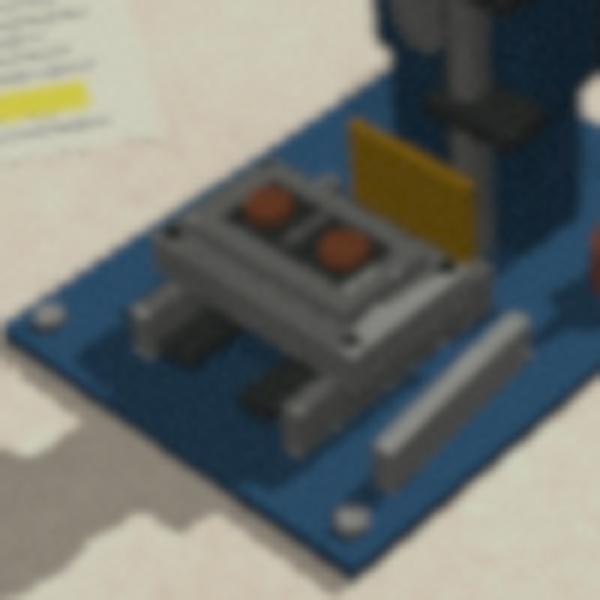

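Request:
apply_moves(
  moves=[
    [230, [-0.001, -0.0002, 0.0005], [0, 0, 0]],
    [230, [-0.0003, -0.0001, 0.0002], [0, 0, 0]],
  ],
)

```text
time: 17.55
eef_pos: [0.5697, 0.0548, 0.2179]
orientation: [[-0.175, 0.984, -0.0], [0.984, 0.175, -0.0], [-0.0, -0.0, -1.0]]
force: [-2.2, -0.3, -1.7]
gripper_width: 0.0227
```

```bash
python3 st.py
```

```text
t 17.55 a -2.052 r mm 75.11 ft -1.2 fr -2.5 fy 0.1 0.022708307718894215
```

Request:
apply_moves(
  moves=[
    [200, [0, 0, 0], [0, 0, 0]],
    [160, [0, 0, 0], [0, 0, 0]],
    [110, [0, 0, 0], [0, 0, 0]],
    [60, [0, 0, 0], [0, 0, 0]],
    [60, [0, 0, 0], [0, 0, 0]],
  ],
)

```text
time: 18.18
eef_pos: [0.5702, 0.055, 0.2179]
orientation: [[-0.175, 0.984, 0.001], [0.984, 0.175, 0.0], [-0.0, 0.001, -1.0]]
force: [-0.1, 0.1, -0.6]
gripper_width: 0.0655
```

```bash
python3 st.py; python3 -c "
from h import *
snap('wrist','w11')"
```

```text
t 18.175 a -2.059 r mm 75.37 ft 0.2 fr -0.6 fy 0.1 0.06545956813784085
```

View pics/w11.png

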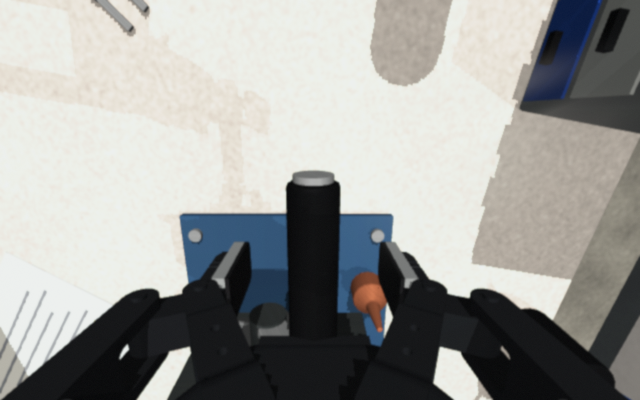

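Released; the handle stands between the open jaws and stayed put. I'll rise straight up and look.

Request:
apply_moves(
  moves=[
    [60, [0, 0, 0.03], [0, 0, 0]],
    [60, [0, 0, 0.04], [0, 0, 0]],
    [60, [0, 0, 0.04], [0, 0, 0]],
    [60, [-0.02, 0.03, 0.03], [0, 0, 0]],
    [60, [-0.02, 0.03, 0.02], [0, 0, 0]],
    [60, [0, 0, 0], [0, 0, 0]],
    [60, [0, 0, 0], [0, 0, 0]],
  ],
)

```text
time: 19.1
eef_pos: [0.53, 0.1146, 0.3772]
orientation: [[-0.176, 0.984, -0.0], [0.984, 0.176, -0.001], [-0.001, -0.0, -1.0]]
force: [1.0, -0.1, -1.0]
gripper_width: 0.0653
```

```bash
python3 - <<'E'
from fit2 import *
w=snap('wrist','w12'); s=snap('scene','s12'); t=snap('top','t12')
from rig import arm
q=arm.observe();print(q['time'],q['eef_pos'],q['force'])
for a in(-2.03,-2.06,-2.09):
    for y in(.045,-.07): print(a,y,np.round(proj(w,W(o.x,(-.075*np.cos(a),y,.17-.075*np.sin(a))))))
print('lever',np.round(proj(w,W(o.x,(.081,-.105,.283)))))
print('nose clr/in',[np.round(proj(s,W(o.x,(.01,-.105,.17+h)))) for h in(.055,.035)])
A=cv2.resize(cv2.imread('pics/s12.png')[165:315,215:365],None,fx=3.6,fy=3.6,interpolation=cv2.INTER_CUBIC)
cv2.imwrite('pics/s12z.png',A)
for n in('top0','t12'):pass
E
```

```text
19.25 [0.53018163 0.11420323 0.37661886] [-1.21035766 -0.50651382 -0.18545376]
-2.03 0.045 [343. 211.]
-2.03 -0.07 [340. 308.]
-2.06 0.045 [345. 211.]
-2.06 -0.07 [342. 307.]
-2.09 0.045 [347. 210.]
-2.09 -0.07 [343. 307.]
lever [390. 367.]
nose clr/in [array([316., 191.]), array([316., 196.])]
```

View pics/w12.png

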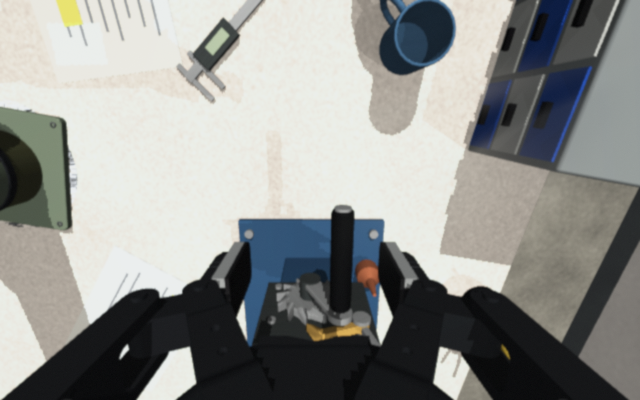

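View pics/s12z.png

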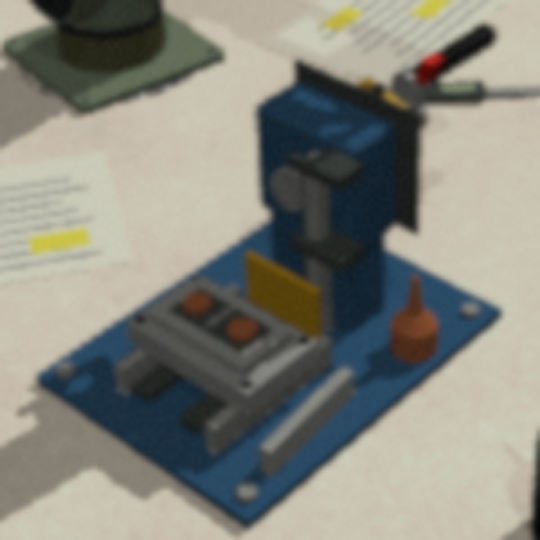

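View pics/t12.png

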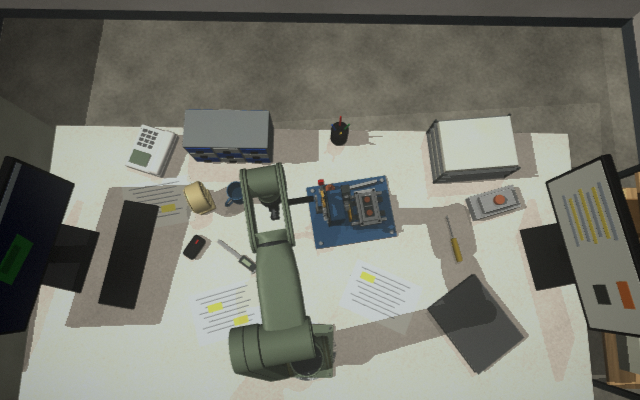

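```bash
python3 -c "
from rig import arm
print(arm.hand_in())"
```

```text
the job is handed in; nothing more can be done
None
```

The insert is down on the two bars, the empty fork is on its stop, and the job was handed in at about 19 s. I saw no failed checks.

- **Pawl lever:** I pushed it over until it hit its end stop. The last push went up to about 14 N with no further movement, close to where the lever should end. In the last pictures it is still thrown over.
- **Winding up:** I gripped the handle and wound it up about 0.15 rad. The scene camera then showed the brass pawl raised above the cheek plate. Coming back past the start angle, the handle kept pulling up at about 5 N with no block, so the pawl was clear.
- **Letting down:** I went over the top at about 0.5 rad/s, then slowed to about 0.2 rad/s. The pull fell from about 6 N to 2 N near -1.45 to -1.55 rad as the insert settled, with no force spike.
- **Stop:** The force turned to about 8 N of resistance at -2.06 rad. I backed off to about 1 N and then let go.
- **Last look:** The handle is still at about -2.06 rad after release, which puts the fork top at about 31 mm by calculation. The insert sits on the bars with the tines lower beneath it. The other things on the desk look undisturbed.

One disagreement: the handle circle measured from the cameras was a few millimetres off the one felt through the gripper. I followed the felt one, and sideways forces on the handle stayed under about 8 N.

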